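Refit the terminal cover of a lab instrument

TASK

The open connection box on the lab bench has lost its cover: pick up the loose aluminium cover plate lying beside it and seat it back on the box's two pins, grip outwards and with the edge nearer to its holes uppermost, so that it lies fully home, flush on the sloping face. The pins may sit a centimetre or so to the left or right, so feel for them and do not force the cover; let go of it, and leave the bottle, the jar and the screwdriver where they are.

Things in the scene. Friction and masses are not known exactly. Their poses are not given: they have to be found in the camera images.
- housing: Fixed beige connection box, a wedge 142 mm deep (x), 180 mm wide (y), 73 mm high at its low front and 117 mm at its high back, its open top sloping at 20 degrees down towards its front. Origin: centre of its underside, on the bench; x points to its high back, y to its left, z up.
- seat: Sloping rim on top of the box, where the cover lies: a frame 130 mm (x) by 180 mm (y) round an opening of 90 by 108 mm. Origin: middle of the face, in the rim plane, 95 mm above the bench. x points up the slope, y left across it, z out of the face (leaning 20 degrees to the front). The cover lies home with its origin at x = 0, y = s, z = 0 (s: see pin_line) and its axes along these.
- pin_line (a point): Fixed point of the box, at x 15, y 0, z 14 mm in the seat frame. Two steel pins (7 mm thick, 1 mm chamfer, along the seat's z) on a dark bar in the opening stand either side, flat tips level with it, 14 mm over the rim plane, at y = s - 34 and s + 34 mm in the seat frame. s, the stiff bar's sideways setting, is -12 to +12 mm, new each time and not reported: find it by touch or sight.
- cover: Loose aluminium plate, 110 (x) by 150 (y) by 5 mm, about 0.24 kg; it starts flat on the bench, grip up. Origin: centre of its underside, z towards the grip. Grip: a straight rib centred at x = +15, y = 0 mm, 12 mm thick (x), 40 mm long (y), from 5 to 35 mm above the underside. Two 11 mm through holes at x = +15, y = -34 and +34 mm; the +x edge, nearer to them, goes uppermost.
- bottle: Glass bottle with a cap, 70 mm across, 150 mm high; bystander. Origin: centre of its underside.
- jar: Small glass jar with a cork lid, 56 mm across, 75 mm high; bystander. Origin: centre of its underside.
- screwdriver: Screwdriver lying on the bench in front of the robot, along its own x; bystander.
There are look-alikes about, which are no part of the job. Several things look just like the housing: the one meant starts farthest to the robot's right.

How it is judged:
By the outcome, as a careful person would: the job done as asked, in the order asked, and still so for the second after the job is handed in, with the robot touching nothing.
It also fails if it takes over 58 s, if anything falls off the work surface, if the arm or the gripper's body presses on something with over 40 N, if the wrist force passes 120 N, or if a joint passes its speed limit or range.

ROBOT

A 7-joint arm with a two-finger parallel gripper is mounted at the origin on the work surface. World frame = base frame: x ahead of the robot, y to its left, z up, the work surface at z = 0. Lengths are in m, angles in rad, forces in N, time in s.
With the tool pointing down it reaches from about 0.4 to 0.85 m from the base axis. Payload 4.5 kg.
Tool frame: the origin (TCP) lies midway between the tips of the shut fingers; the grasp point (between the pads) lies 19 mm behind it; z points along the fingers, y is the line along which they close (so a half turn about z gives the same grasp; the last joint's range is limited). The gripper opens to 88 mm and grips with 3 to 60 N. Pads are 18 mm wide; open, the fingers measure 123 mm over their backs; the gripper's body (75 mm by 187 mm) begins 45 mm behind the grasp point.
Start: joints at [1.138, 0.689, -0.195, 1.565, 0.157, 0.902, -0.215], TCP at [0.281, -0.558, 0.214] pointing down, gripper open.
Joint ranges: [-3.01, 3.01], [-0.46, 2.08], [-1.47, 1.51], [0.13, 2.56], [-1, 4.14], [0.04, 2.09], [-2.66, 2.66]. Speed limits (rad/s): [2.57, 2.57, 3.14, 3.14, 3.14, 3.14, 3.14].

INTERFACE

Orientations are given as a unit quaternion [x, y, z, w].
In Python, from plant import sensors, eyes, finish_job gives the robot as it stands.
- The arm moves only by the tool send_rows, never from a script. Its argument "rows" is text: rows parted by semicolons, each of 4 numbers parted by spaces: the shift along the tool's x, y, z normalised to -1 to 1, where 1 is 30 cm, then the turn about the tool's z normalised to -1 to 1, where 1 is 2 pi rad. A call has 1 to 10 rows; each row is the pose to reach, as a shift and turn from the pose commanded when the call began, along the tool's axes at that moment, turning the shorter way round; what a row does not reach only later rows make up. A row lasts 1/12 s, in which the tool goes at most 41.7 mm and 7.16 degrees, less where a joint would pass 70% of its speed; a pose out of reach is approached as far as the arm can. A call with a number of a shift or a turn outside -1 to 1 is refused whole. A call with a gripper value outside its range is refused whole. "jaw" is the closure, from -1 (fully open) to 1 (shut), set as the call begins (left out, the last holds). The fingers move at their own pace and stop on an object; "force" is the grip in N (left out, the last holds). Time passes only in rows, so rows that repeat a pose let the fingers close. It gives the time, the measured TCP pose, the force, the opening and the grip force at its end, in the units of the state.
- sensors.get_state(): the state, without advancing time (a new reading comes with each control period).
- eyes.snapshot(name): name is "side" or "top" or "wrist"; returns (picture, depth): 420x560x3 uint8, red, green, blue; 420x560 float32, m along the optical axis (not along the pixel's ray), 0 where there is no reading.
- eyes.calibration(name): a dict with "fov_y" (degrees; the focal length in pixels is half the picture's height over the tangent of half this angle, whatever the lens; pixels are square), "cx", "cy" (the principal point, pixels), "world_from_camera" (4x4, takes a point from camera to world coordinates). Camera axes: x right, y down, z forward; pixel columns grow to the right and rows downward; lengths in m; the calibration is good to about 2 mm. A picture is of the moment at which its call begins: read the wrist's pose just before it. calibration takes no time and is no camera call; for the wrist camera it gives the pose at the moment of the call.
- finish_job(): hands the job in; it is judged then, once.
The state is a dict: "clock": time; "q": joint angles; "qd": joint speeds; "joint_torque": joint torques, N m; "tool_pos": TCP position; "eef_rot": TCP orientation; "contact_force": force on the tool from outside, world axes, zero at the start; "moment": the same for the moment, N m; "opening": opening from 0.0 (shut) to 1.0 (fully open); "finger_force": force on a finger pad.
Only numpy, scipy, OpenCV 4.12 (cv2) and the standard library are available. Lean on these libraries where they do the work, as an engineer would, in place of code of your own. Each camera call takes 0.05 s, during which the arm holds its last target. There are 200 camera calls.

## Working session

There is one attempt and no reset: what is moved stays moved. The work goes in short steps, Python scripts to look and compute and a tool call to move; the robot and the scene stay as the last step left them, time stands still between calls to the robot, and variables do not carry over. Pictures are saved under pics/ and viewed, at most 10 in all, crops included, and the job is handed in when it is done.

Besides the shell and the picture viewer there is one more tool, called after "Emit:" in YAML: its name, and indented under it one key for each argument. send_rows: Moves the arm, as the interface text tells. Scaled input: -1 to 1 covers 30 cm each way for a shift and 2 pi rad each way for a turn. Its arguments: {"type":"object","properties":{"rows":{"type":"string"},"jaw":{"type":"number"},"force":{"type":"number"}},"required":["rows"]}

```bash
ls; mkdir -p pics; cat > h.py <<'E'
import numpy as np, cv2
from plant import sensors, eyes, finish_job
from scipy.spatial.transform import Rotation as R
def snap(n,save=None):
    c=eyes.calibration(n); p,d=eyes.snapshot(n)
    if save: cv2.imwrite('pics/'+save,p[:,:,::-1])
    return c,p,d
def cloud(c,d):
    f=210/np.tan(np.radians(c['fov_y'])/2); v,u=np.mgrid[:d.shape[0],:d.shape[1]]
    P=np.stack([(u-c['cx'])/f*d,(v-c['cy'])/f*d,d],-1); T=np.array(c['world_from_camera'])
    W=P@T[:3,:3].T+T[:3,3]; W[d==0]=np.nan; return W
E
python3 - <<'E'
from h import *
for n in ['side','top','wrist']:
    c,p,d=snap(n,n+'0.png'); print(n,c['fov_y'],c['cx'],c['cy'],np.round(c['world_from_camera'],3).tolist()); np.savez('/tmp/'+n,p=p,d=d,W=cloud(c,d))
s=sensors.get_state(); print(s)
a=cv2.imread('pics/top0.png');
E
```

```text
pics
side 48.73721150076888 277.9180323496825 208.7953893511716 [[-0.908, -0.282, 0.311, 0.193], [-0.419, 0.576, -0.702, 0.897], [0.019, -0.767, -0.641, 0.797], [0.0, 0.0, 0.0, 1.0]]
top 52.10524532720221 279.8856473532474 207.1478712811973 [[-0.01, -0.996, 0.083, 0.463], [-1.0, 0.008, -0.024, 0.132], [0.023, -0.084, -0.996, 1.054], [0.0, 0.0, 0.0, 1.0]]
wrist 70.10730049808761 282.7583026855151 210.31255985698732 [[0.45, -0.847, -0.284, 0.355], [-0.893, -0.427, -0.141, -0.52], [-0.002, 0.317, -0.948, 0.383], [0.0, 0.0, 0.0, 1.0]]
{'clock': 0.15, 'q': array([ 1.13780241,  0.689805  , -0.19453897,  1.56606704,  0.15731102,
        0.90249327, -0.21512094]), 'qd': array([-0.00063358, -0.00244681, -0.00023316, -0.00219502, -0.00051341,
       -0.001574  ,  0.00058985]), 'joint_torque': array([-1.77530685e-03, -5.27859986e+01, -1.26843553e+00, -1.53587830e+01,
       -5.24456240e-02,  3.88272500e-03,  7.49528226e-05]), 'tool_pos': array([ 0.28101243, -0.55770579,  0.2137962 ]), 'eef_rot': array([ 9.72879698e-01,  2.31310650e-01, -2.07648817e-04, -6.58755798e-04]), 'contact_force': array([0.41015108, 0.33359856, 0.79489949]), 'moment': array([-0.0006937 , -0.02486147, -0.02153652]), 'finger_force': 0.0, 'opening': 0.9993623081519711}
```

View pics/top0.png

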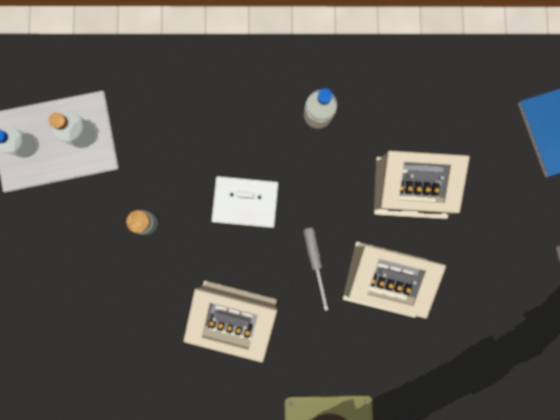

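View pics/side0.png

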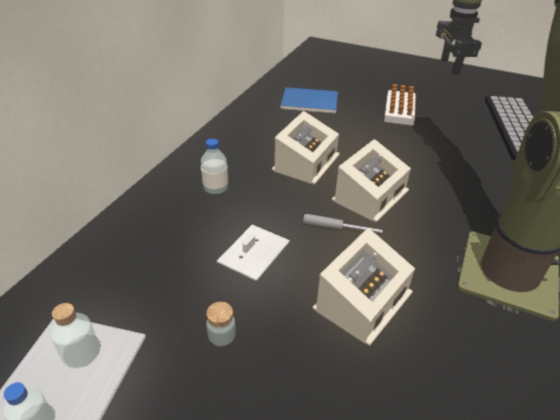

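The top view shows three beige boxes at (425,183), (395,283) and (232,322). The cover is at (245,202), with its grip and holes towards the upper edge. The bottle is at (320,107), the jar at (142,222) and the screwdriver at (316,270). The box farthest right appears to be the one at (425,183). I'll measure it and crop it closely.

```bash
cat >> h.py <<'E'
def rim(W,p,box,zmin=.06):
    """plane + outline of rim: box=(u0,v0,u1,v1)"""
    u0,v0,u1,v1=box; hsv=cv2.cvtColor(p,cv2.COLOR_RGB2HSV)
    m=np.zeros(p.shape[:2],bool); m[v0:v1,u0:u1]=1
    m&=(hsv[...,2]>120)&(hsv[...,1]>20)&(W[...,2]>zmin)
    X=W[m]; ok=np.ones(len(X),bool)
    for _ in range(8):
        A=np.c_[X[:,:2],np.ones(len(X))]; k=np.linalg.lstsq(A[ok],X[ok,2],rcond=None)[0]
        r=X[:,2]-A@k; ok=abs(r)<max(.003,1.5*np.std(r[ok]) if _<4 else .003)
    return k,X[ok],m
E
python3 - <<'E'
from h import *
D=np.load('/tmp/top.npz'); p,d,W=D['p'],D['d'],D['W']
for box in [(370,145,475,222),(340,238,450,322),(178,278,285,365)]:
    k,X,m=rim(W,p,box)
    g=k[:2]; up=np.degrees(np.arctan2(g[1],g[0]))
    r=cv2.minAreaRect((X[:,:2]*1000).astype(np.float32))
    print(box,'slope',np.degrees(np.arctan(np.hypot(*g))),'up-yaw',up,'n',len(X),'rect',r,'z at c',k[0]*r[0][0]/1000+k[1]*r[0][1]/1000+k[2])
# cover
h=cv2.cvtColor(p,cv2.COLOR_RGB2HSV); m=np.zeros(p.shape[:2],np.uint8); m[165:240,200:290]=1
m&=((h[...,2]>120)).astype(np.uint8)
X=W[m>0]; print('cover z',np.nanmedian(X[:,2])); r=cv2.minAreaRect((X[:,:2]*1000).astype(np.float32)); print(r)
for n,(u,v) in dict(grip=(245,195),h1=(232,195),h2=(259,197),bot=(320,107),jar=(142,222)).items(): print(n,W[v,u])
D=np.load('/tmp/side.npz')
a=cv2.resize(p[140:225,365:480],None,fx=5,fy=5,interpolation=cv2.INTER_CUBIC); b=cv2.resize(D['p'][105:185,265:345],(400,425),interpolation=cv2.INTER_CUBIC)
c=cv2.resize(p[165:240,200:290],None,fx=5,fy=5)
cv2.imwrite('pics/crop1.png',cv2.resize(np.hstack([a,b]),(800,350))[:,:,::-1])
E
```

```text
(370, 145, 475, 222) slope 19.993625679153478 up-yaw -4.036886292186955 n 2373 rect ((597.1951293945312, -218.38307189941406), (181.9452362060547, 123.2080078125), 86.06402587890625) z at c 0.09507357218765347
(340, 238, 450, 322) slope 20.068480633378233 up-yaw -14.99672400672619 n 2471 rect ((373.0619201660156, -146.43690490722656), (180.90272521972656, 124.15218353271484), 75.01471710205078) z at c 0.09504397958902401
(178, 278, 285, 365) slope 19.963597186077607 up-yaw -15.638599467620873 n 2494 rect ((283.4094543457031, 223.74514770507812), (180.1305389404297, 125.5216064453125), 74.9097671508789) z at c 0.094894079821631
cover z 0.004323531849403928
((565.8152465820312, 193.29623413085938), (155.5106658935547, 116.43479919433594), 84.16080474853516)
grip [0.57784818 0.19041309 0.03462961]
h1 [ 0.58234032  0.22462212 -0.00303593]
h2 [ 0.57673416  0.15798874 -0.00183581]
bot [0.7652603  0.01748175 0.11767579]
jar [0.5136666  0.42194223 0.07249309]
```

View pics/crop1.png

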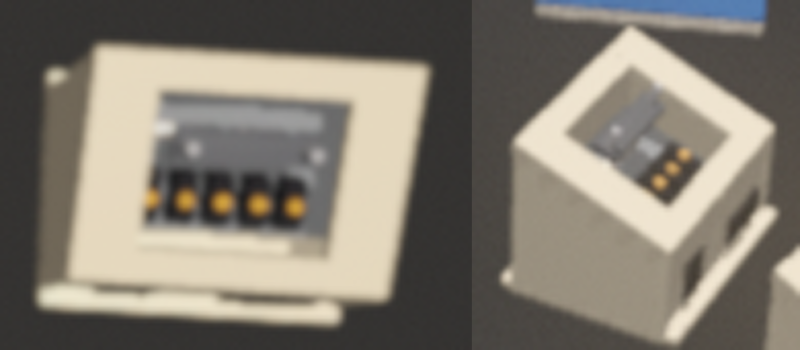

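The crop shows the right-most box at top pixel (425,183). Its open, sloping face has the high back away from the robot. Two steel pins show at about crop (193,148) and (318,155). The look-alike boxes are at (395,283) and (232,322), and their y values (-0.146 and 0.224) lie further left than -0.218. Next I'll take a close look at the pins with the wrist camera.

```bash
cat >> h.py <<'E'
def go(pos,yaw=None):
    s=sensors.get_state(); Rm=R.from_quat(s['eef_rot']).as_matrix()
    sh=Rm.T@(np.array(pos)-s['tool_pos'])/.3; y0=np.degrees(np.arctan2(Rm[1,0],Rm[0,0]))
    t=0 if yaw is None else -(yaw-y0)/360
    print('shift',sh.round(4),'turn',round(t,4),'yaw now',y0.round(2),'pos',s['tool_pos'].round(4),'tilt',np.degrees(np.arccos(-Rm[2,2])).round(2))
E
python3 - <<'E'
from h import *
go([.55,-.222,.27],-4); go([.42,-.39,.25],-4)
E
```

```text
shift [ 1.3043 -0.596  -0.1867] turn 0.0854 yaw now 26.75 pos [ 0.281  -0.5577  0.2138] tilt 0.08
shift [ 0.6653 -0.2908 -0.1203] turn 0.0854 yaw now 26.75 pos [ 0.281  -0.5577  0.2138] tilt 0.08
```

Emit:
send_rows:
  rows: "0.12 -0.06 -0.1 0.018;0.24 -0.12 -0.15 0.036;0.36 -0.18 -0.187 0.054;0.48 -0.24 -0.187 0.072;0.6 -0.3 -0.187 0.0854;0.72 -0.36 -0.187 0.0854;0.84 -0.42 -0.187 0.0854;0.96 -0.5 -0.187 0.0854;1 -0.596 -0.187 0.0854;1 -0.596 -0.187 0.0854"
  jaw: -1
  force: 3

```text
clock: 0.98
tool_pos: [0.4709, -0.2537, 0.2701]
eef_rot: [1.0, -0.028, -0.0, -0.003]
contact_force: [-0.4, 0.6, -0.3]
opening: 1.002
finger_force: 0.0
```

```bash
python3 - <<'E'
from h import *
go([.555,-.222,.27],-4)
E
```

```text
shift [ 0.2739 -0.1216  0.0009] turn 0.0021 yaw now -3.26 pos [ 0.4709 -0.2537  0.2701] tilt 0.37
```

Emit:
send_rows:
  rows: "0.12 -0.1 0 0;0.24 -0.125 0 0.001;0.27 -0.125 0 0.002;0.27 -0.125 0 0.002;0.27 -0.125 0 0.002;0.27 -0.125 0 0.002"

```text
clock: 1.48
tool_pos: [0.5503, -0.2328, 0.2702]
eef_rot: [0.999, -0.042, -0.001, 0.0]
contact_force: [-0.7, 0.6, 0.0]
opening: 0.999
finger_force: 0.0
```

```bash
python3 - <<'E'
from h import *
go([.555,-.222,.27],-4)
c,p,d=snap('wrist','w1.png'); np.savez('/tmp/w1',p=p,d=d,W=cloud(c,d),T=c['world_from_camera'])
E
```

```text
shift [ 0.0127 -0.0373  0.0006] turn -0.0023 yaw now -4.82 pos [ 0.5503 -0.2328  0.2702] tilt 0.13
```

View pics/w1.png

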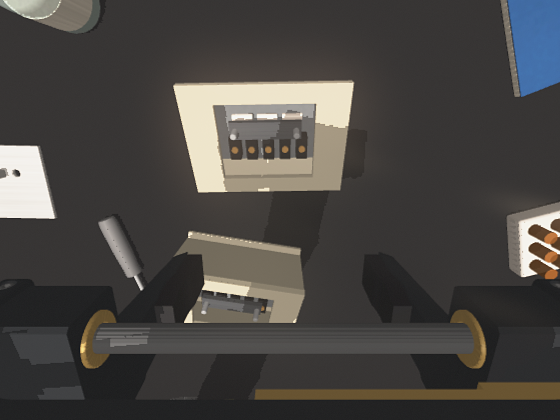

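The wrist view shows the target box at about (265,137), with its pins near (235,133) and (297,133). The neighbouring box is at (245,280) and the cover at (20,180). I'll measure the rim and pins from this view.

```bash
cat > pins.py <<'E'
from h import *
def pins(f,box,pk):
    D=np.load(f); p,W=D['p'],D['W']
    k,X,m=rim(W,p,box); g=k[:2]; yaw=np.arctan2(g[1],g[0])
    n=np.array([-k[0],-k[1],1]); n/=np.linalg.norm(n); y=np.array([-np.sin(yaw),np.cos(yaw),0]); x=np.cross(y,n)
    S0=X.mean(0); L=(X-S0)@np.c_[x,y,n]
    cx=(np.percentile(L[:,0],.5)+np.percentile(L[:,0],99.5))/2; cy=(np.percentile(L[:,1],.5)+np.percentile(L[:,1],99.5))/2
    S=S0+cx*x+cy*y; print('slope',np.degrees(np.arctan(np.hypot(*g))),'yaw',np.degrees(yaw),'seat',S.round(4),'ext',np.ptp(L[:,0]),np.ptp(L[:,1]))
    Q=(W-S)@np.c_[x,y,n]
    M=(Q[...,2]>.008)&(Q[...,2]<.018)&(abs(Q[...,0]-.015)<.012)&(abs(Q[...,1])<.055)
    for s in (-1,1):
        q=Q[M&(s*Q[...,1]>0)]; print(s,len(q),(1000*q.mean(0)).round(1) if len(q) else '', (1000*np.median(q,0)).round(1) if len(q) else '')
    T=D['T']; c=eyes.calibration('wrist'); fl=210/np.tan(np.radians(c['fov_y'])/2)
    for u,v in pk:
        r=T[:3,:3]@[(u-c['cx'])/fl,(v-c['cy'])/fl,1]; t=((S+.014*n-T[:3,3])@n)/(r@n); print((u,v),(1000*((T[:3,3]+t*r-S)@np.c_[x,y,n])).round(1))
E
python3 - <<'E'
from pins import *
pins('/tmp/w1.npz',(170,75,360,195),[(235,133),(297,133)])
D=np.load('/tmp/w1.npz');cv2.imwrite('pics/crop2.png',cv2.resize(D['p'][90:190,205:335],None,fx=5,fy=5,interpolation=cv2.INTER_CUBIC)[:,:,::-1])
go([.555,-.222,.27],-4)
E
```

```text
slope 20.063176922094183 yaw -3.823105684480056 seat [ 0.5981 -0.2171  0.0945] ext 0.1318419823907453 0.1806138205016073
-1 44 [ 15.6 -33.4  12.6] [ 15.7 -33.4  13.1]
1 41 [15.9 34.  12.9] [16.1 33.7 13.4]
(235, 133) [19.5 31.  14. ]
(297, 133) [ 18.2 -34.4  14. ]
shift [ 0.0127 -0.0375  0.0013] turn -0.0023 yaw now -4.84 pos [ 0.5503 -0.2329  0.2704] tilt 0.11
```

View pics/crop2.png

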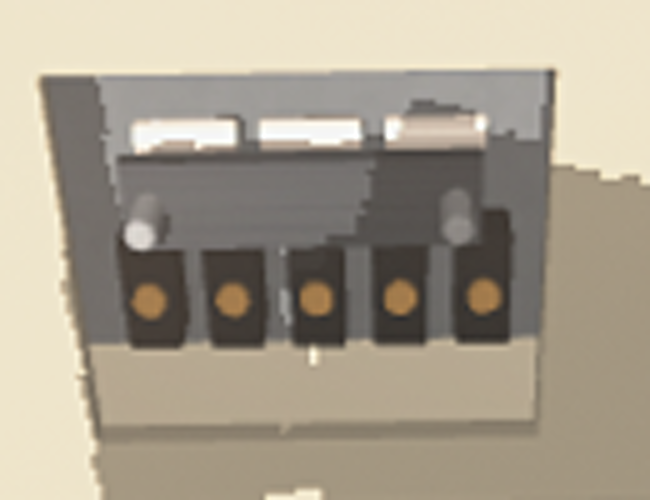

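The crop shows the two pin tips at crop (140,235) and (458,230), which are at y ≈ ±33.7 mm in the seat frame. That puts s at about 0. Now I'll move over to the cover.

```bash
python3 - <<'E'
from h import *
go([.50,.05,.24],-5.5); go([.50,.195,.2],-5.5)
E
```

```text
shift [-0.2463 -0.9255  0.1012] turn 0.0018 yaw now -4.84 pos [ 0.5503 -0.2329  0.2704] tilt 0.11
shift [-0.2869 -1.4072  0.2343] turn 0.0018 yaw now -4.84 pos [ 0.5503 -0.2329  0.2704] tilt 0.11
```

Emit:
send_rows:
  rows: "-0.03 -0.13 0.015 0;-0.06 -0.26 0.03 0;-0.1 -0.39 0.04 0.002;-0.13 -0.52 0.06 0.002;-0.16 -0.65 0.07 0.002;-0.2 -0.78 0.08 0.002;-0.22 -0.9 0.1 0.002;-0.25 -1 0.1 0.002"

```text
clock: 2.2
tool_pos: [0.5005, 0.075, 0.2402]
eef_rot: [0.999, -0.047, -0.001, -0.0]
contact_force: [1.0, 0.9, -0.3]
opening: 1.001
finger_force: 0.0
```

Emit:
send_rows:
  rows: "-0.01 -0.1 0.04 0;-0.02 -0.2 0.07 0;-0.03 -0.3 0.1 0;-0.04 -0.4 0.13 0;-0.04 -0.4 0.13 0;-0.04 -0.4 0.13 0;-0.04 -0.4 0.13 0"

```text
clock: 2.78
tool_pos: [0.5014, 0.192, 0.2018]
eef_rot: [0.999, -0.048, 0.0, 0.001]
contact_force: [0.1, -0.7, -0.3]
opening: 1.004
finger_force: 0.0
```

```bash
python3 - <<'E'
from h import *
go([.50,.195,.2],-5.5)
c,p,d=snap('wrist','w2.png'); np.savez('/tmp/w2',p=p,d=d,W=cloud(c,d),T=c['world_from_camera'])
E
```

```text
shift [-0.0055 -0.0094  0.0059] turn -0.0001 yaw now -5.54 pos [0.5014 0.192  0.2018] tilt 0.09
```

View pics/w2.png

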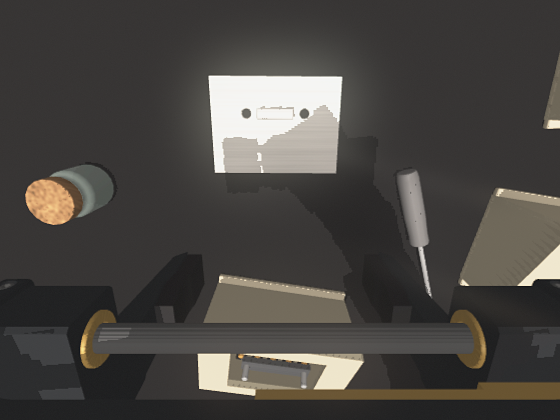

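The cover is at (275,125). Its holes are at (246,113) and (305,113) and the grip is between them, so its +x edge faces away from the robot.

```bash
python3 - <<'E'
from h import *
D=np.load('/tmp/w2.npz'); p,W,T=D['p'],D['W'],D['T']
c=eyes.calibration('wrist'); fl=210/np.tan(np.radians(c['fov_y'])/2)
def ray(u,v,z):
    r=T[:3,:3]@[(u-c['cx'])/fl,(v-c['cy'])/fl,1]; return T[:3,3]+(z-T[2,3])/r[2]*r
g=p.max(2); m=np.zeros(g.shape,np.uint8); m[60:185,195:355]=(g[60:185,195:355]>95)
m[:]=cv2.morphologyEx(m,cv2.MORPH_OPEN,np.ones((3,3)))
box=cv2.boxPoints(cv2.minAreaRect(np.argwhere(m)[:,::-1].astype(np.float32)));print(box.tolist())
M=np.zeros(g.shape,bool); M[60:185,195:355]=1
P=W[M&(abs(W[...,2]-.005)<.002)&(m>0)]; r=cv2.minAreaRect((P[:,:2]*1000).astype(np.float32)); print('plate',r, np.median(P[:,2]))
G=W[M&(W[...,2]>.031)&(W[...,2]<.04)]; r=cv2.minAreaRect((G[:,:2]*1000).astype(np.float32)); print('rib',len(G),r,np.median(G[:,2]),G.mean(0))
for b in [(232,248),(298,312)]:
    q=(g[104:122,b[0]:b[1]+6]<80); vv,uu=np.nonzero(q); print('hole',len(vv),ray(uu.mean()+b[0],vv.mean()+104,.004))
go([.5805,.1915,.02],-5.5)
E
```

```text
[[207.01092529296875, 171.92868041992188], [208.00970458984375, 74.05111694335938], [342.077392578125, 75.41915893554688], [341.07861328125, 173.29672241210938]]
plate ((566.090576171875, 195.71861267089844), (150.1847381591797, 109.92079162597656), 83.99614715576172) 0.004465323972779128
rib 439 ((581.0260009765625, 194.245849609375), (39.03158950805664, 11.300189971923828), 84.41432189941406) 0.034230258747170894 [0.58102175 0.19412378 0.03414167]
hole 0 [nan nan nan]
hole 0 [nan nan nan]
shift [ 0.2611 -0.0264  0.6066] turn -0.0003 yaw now -5.61 pos [0.5017 0.1916 0.2019] tilt 0.09<stdin>:13: RuntimeWarning: Mean of empty slice.
  ret = ret.dtype.type(ret / rcount)
```

Emit:
send_rows:
  rows: "0.12 -0.02 0.1 0;0.22 -0.035 0.2 0.0005;0.264 -0.035 0.3 0.0005;0.264 -0.035 0.4 0.0005;0.264 -0.035 0.5 0.0005;0.264 -0.035 0.57 0.0005;0.264 -0.035 0.61 0.0005;0.264 -0.035 0.626 0.0005;0.264 -0.035 0.626 0.0005;0.264 -0.035 0.626 0.0005"

```text
clock: 3.67
tool_pos: [0.5824, 0.1966, 0.015]
eef_rot: [0.999, -0.049, 0.001, -0.0]
contact_force: [-0.2, 0.1, 0.0]
opening: 0.999
finger_force: 0.0
```

Emit:
send_rows:
  rows: "0 0 0 0;0 0 0 0;0 0 0 0;0 0 0 0;0 0 0 0;0 0 0 0"
  jaw: 1
  force: 5

```text
clock: 4.17
tool_pos: [0.5814, 0.1971, 0.0139]
eef_rot: [0.999, -0.049, 0.0, -0.0]
contact_force: [0.5, -0.3, 0.3]
opening: 0.569
finger_force: 0.0
```

```bash
python3 - <<'E'
from h import *
go([.581,.194,.10],-5.8);s=sensors.get_state();print(s['opening'],s['finger_force'],s['contact_force'])
E
```

```text
shift [-0.0003  0.0104 -0.287 ] turn 0.0005 yaw now -5.61 pos [0.5814 0.1971 0.0139] tilt 0.02
0.5686829543873517 0.0 [ 0.45149937 -0.26717967  0.30295812]
```

Emit:
send_rows:
  rows: "0 0.01 0 0;0 0.01 0 0;0 0.01 0 0;0 0.01 0 0;0 0.01 0 0;0 0.01 0 0;0 0.01 0 0;0 0.01 0 0"

```text
clock: 4.83
tool_pos: [0.581, 0.1941, 0.0137]
eef_rot: [0.999, -0.049, 0.0, 0.0]
contact_force: [-0.1, -0.0, 0.6]
opening: 0.006
finger_force: 0.0
```

```bash
python3 - <<'E'
from h import *
go([.581,.194,.10],-5.8);s=sensors.get_state();print(s['opening'],s['finger_force'],s['contact_force'])
E
```

```text
shift [-1.000e-04  3.000e-04 -2.876e-01] turn 0.0005 yaw now -5.61 pos [0.581  0.1941 0.0137] tilt 0.0
0.005859294780691175 0.0 [-0.1134934  -0.03040646  0.61283652]
```

The fingers shut on nothing, so I'll look.

```bash
python3 - <<'E'
from h import *
c,p,d=snap('wrist'); c2,q,d2=snap('side')
W=cloud(c2,d2); np.savez('/tmp/s3',p=q,W=W)
cv2.imwrite('pics/a3.png',np.hstack([cv2.resize(p,(400,300)),cv2.resize(q[190:310,180:340],(400,300))])[:,:,::-1])
E
```

```text
(no output)
```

View pics/a3.png

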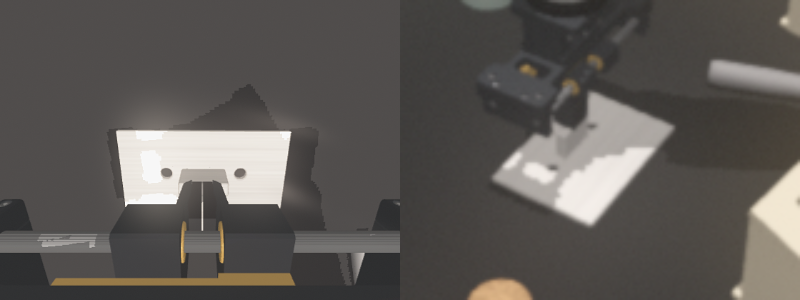

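```bash
python3 - <<'E'
from h import *
c,p,d=snap('wrist'); W=cloud(c,d); Ws=np.load('/tmp/s3.npz')['W']
print(np.round(c['world_from_camera'],3).tolist())
for n,w in (('wrist',W),('side',Ws)):
    near=(abs(w[...,0]-.581)<.06)&(abs(w[...,1]-.194)<.03)
    for z in np.arange(.012,.12,.01):
        q=w[near&(abs(w[...,2]-z)<.005)]
        if len(q): print(n,round(z,3),len(q),q.min(0)[:2].round(3),q.max(0)[:2].round(3),np.median(q,0)[:2].round(3))
E
```

```text
[[-0.098, -0.944, -0.316, 0.663], [-0.995, 0.093, 0.032, 0.186], [-0.001, 0.317, -0.948, 0.183], [0.0, 0.0, 0.0, 1.0]]
wrist 0.012 407 [0.583 0.174] [0.589 0.213] [0.587 0.193]
wrist 0.022 482 [0.583 0.174] [0.589 0.213] [0.587 0.193]
wrist 0.032 487 [0.573 0.174] [0.59  0.214] [0.585 0.189]
wrist 0.042 412 [0.587 0.18 ] [0.593 0.208] [0.59  0.194]
wrist 0.052 654 [0.571 0.179] [0.593 0.209] [0.59  0.194]
wrist 0.062 815 [0.576 0.178] [0.593 0.21 ] [0.59  0.195]
wrist 0.072 675 [0.588 0.178] [0.593 0.21 ] [0.59  0.193]
wrist 0.082 1083 [0.58  0.184] [0.593 0.204] [0.588 0.194]
wrist 0.092 117 [0.569 0.185] [0.593 0.203] [0.589 0.188]
wrist 0.102 340 [0.568 0.164] [0.617 0.223] [0.611 0.199]
wrist 0.112 4161 [0.576 0.164] [0.618 0.222] [0.613 0.197]
side 0.012 50 [0.522 0.171] [0.605 0.222] [0.576 0.198]
side 0.022 39 [0.573 0.174] [0.588 0.215] [0.577 0.204]
side 0.032 40 [0.573 0.175] [0.588 0.214] [0.579 0.205]
side 0.042 31 [0.569 0.182] [0.593 0.211] [0.573 0.204]
side 0.052 40 [0.57 0.18] [0.593 0.211] [0.573 0.206]
side 0.062 38 [0.569 0.181] [0.588 0.213] [0.573 0.204]
side 0.072 20 [0.571 0.194] [0.584 0.211] [0.574 0.21 ]
side 0.082 12 [0.571 0.205] [0.586 0.212] [0.573 0.211]
side 0.102 5 [0.546 0.177] [0.578 0.224] [0.553 0.188]
side 0.112 63 [0.544 0.169] [0.603 0.224] [0.549 0.189]
```

```bash
python3 - <<'E'
from h import *
s=sensors.get_state(); print(s['tool_pos'],s['opening'])
for f,t in (('/tmp/w1.npz',[.5503,-.2328,.2702]),('/tmp/w2.npz',[.5014,.192,.2018])):
    W=np.load(f)['W']; n=(np.hypot(W[...,0]-t[0],W[...,1]-t[1])<.08)&(W[...,2]>t[2]-.03)
    z=np.sort(W[n][:,2]-t[2]); print(len(z),z[:1],np.percentile(z,[1,5,20]))
    q=W[n&(W[...,2]-t[2]<.03)]-t; print(q.min(0),q.max(0),len(q))
q=cv2.cvtColor(np.load('/tmp/s3.npz')['p'],cv2.COLOR_RGB2BGR)
c,p,d=snap('wrist'); W=cloud(c,d)
print('bench z wrist',np.median(W[20:60,20:500,2]))
E
```

```text
[0.58106805 0.19399926 0.01371506] 0.00396614527854382
58082 [0.02220016] [0.03097672 0.0505949  0.09689859]
[-0.01371269 -0.05732861  0.02220016] [0.01505473 0.05678561 0.02998592] 498
58121 [0.02222911] [0.03100954 0.05059438 0.09689367]
[-0.01447546 -0.05690841  0.02222911] [0.01564113 0.05673725 0.0299969 ] 493
bench z wrist nan
```

The visible fingertips sit about 22.5 mm above the reported TCP, both open and shut. The tool is therefore effectively shorter than stated, and the fingers closed above the rib. I'll open, go 22 mm lower and grip again.

Emit:
send_rows:
  rows: "0 0 0 0;0 0 0 0;0 0 0 0;0 0 0 0;0 0 0 0;0 0 0 0;0 0 0 0;0 0 0 0;0 0 0 0"
  jaw: -0.5

```text
clock: 5.78
tool_pos: [0.5811, 0.194, 0.0137]
eef_rot: [0.999, -0.049, 0.0, 0.0]
contact_force: [-0.1, 0.3, -0.7]
opening: 0.659
finger_force: 0.0
```

Emit:
send_rows:
  rows: "0 0 0.02 0;0 0 0.04 0;0 0 0.06 0;0 0 0.074 0;0 0 0.074 0;0 0 0.074 0"

```text
clock: 6.28
tool_pos: [0.5807, 0.1939, -0.0091]
eef_rot: [0.999, -0.049, -0.0, 0.0]
contact_force: [0.6, 0.3, 0.2]
opening: 0.751
finger_force: 0.0
```

Emit:
send_rows:
  rows: "0 0 0 0;0 0 0 0;0 0 0 0;0 0 0 0;0 0 0 0;0 0 0 0;0 0 0 0;0 0 0 0;0 0 0 0;0 0 0 0"
  jaw: 1
  force: 5

```text
clock: 7.12
tool_pos: [0.5812, 0.1939, -0.0083]
eef_rot: [0.999, -0.049, 0.0, 0.0]
contact_force: [0.4, -0.3, 2.5]
opening: 0.456
finger_force: 5.0
```

Emit:
send_rows:
  rows: "0 0 -0.05 0;0 0 -0.1 0;0 0 -0.15 0;0 0 -0.2 0;0 0 -0.25 0;0 0 -0.27 0;0 0 -0.27 0;0 0 -0.27 0;0 0 -0.27 0"

```text
clock: 7.87
tool_pos: [0.5802, 0.1938, 0.0717]
eef_rot: [0.999, -0.049, -0.001, 0.0]
contact_force: [-1.1, 0.7, -3.1]
opening: 0.45
finger_force: 5.0
```

```bash
cat > tilt.py <<'E'
from h import *
def tilt():
    s=sensors.get_state(); t=s['tool_pos']; c,p,d=snap('wrist'); W=cloud(c,d)
    y0=R.from_quat(s['eef_rot']).as_matrix(); Q=(W-t)@y0   # tool frame: x fwd, z down
    m=(p.max(2)>90)&(abs(Q[...,0])<.09)&(abs(Q[...,1])<.085)&(Q[...,2]>-.02)&(Q[...,2]<.09)&(Q[...,2]+t[2]*0<t[2]-.006+.0)
    X=Q[m]; ok=np.ones(len(X),bool)
    for i in range(10):
        A=np.c_[X[:,:2],np.ones(len(X))]; k=np.linalg.lstsq(A[ok],X[ok,2],rcond=None)[0]; r=X[:,2]-A@k; ok=abs(r)<max(.002,1.2*np.std(r[ok]))
    P=X[ok]; print('t',t.round(4),'open',s['opening'],'n',ok.sum(),len(X),'tilt about y deg',np.degrees(np.arctan(k[0])),'roll',np.degrees(np.arctan(k[1])),'z0 plate top below TCP',k[2])
    print('x ext',np.percentile(P[:,0],[.5,99.5]).round(4),'y ext',np.percentile(P[:,1],[.5,99.5]).round(4)); return p
E
python3 - <<'E'
from tilt import *
p=tilt(); s=sensors.get_state(); print(s['contact_force'],s['finger_force'])
c,q,d=snap('side')
cv2.imwrite('pics/a4.png',np.hstack([cv2.resize(p,(400,300)),cv2.resize(q[150:300,170:370],(400,300))])[:,:,::-1])
E
```

```text
t [0.5802 0.1938 0.0717] open 0.450320641183728 n 22174 23295 tilt about y deg -9.67288745780849 roll 0.03862641841344212 z0 plate top below TCP -0.011528058943240032
x ext [-0.0521  0.0427] y ext [-0.075   0.0738]
[ 0.48480926 -0.86042795 -2.49391389] 4.999956391548039
```

View pics/a4.png

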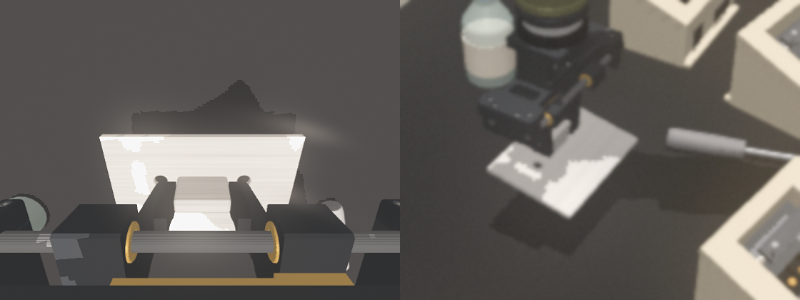

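The cover is held and hangs about 10° with its +x edge up, which is the right direction. I'll loosen the grip so it droops further.

Emit:
send_rows:
  rows: "0 0 0 0;0 0 0 0;0 0 0 0;0 0 0 0;0 0 0 0;0 0 0 0"
  force: 3.5

```text
clock: 8.47
tool_pos: [0.581, 0.194, 0.0725]
eef_rot: [0.999, -0.049, -0.0, 0.0]
contact_force: [0.3, 0.7, -2.5]
opening: 0.453
finger_force: 3.5
```

```bash
python3 - <<'E'
from tilt import *
tilt()
E
```

```text
t [0.581  0.194  0.0725] open 0.45262285915682193 n 15091 15752 tilt about y deg -17.802227313561552 roll 0.022229440684042142 z0 plate top below TCP -0.01003735055050969
x ext [-0.0602  0.032 ] y ext [-0.0751  0.0737]
```

Emit:
send_rows:
  rows: "0 0 0 0;0 0 0 0;0 0 0 0;0 0 0 0"
  force: 3.3

```text
clock: 8.85
tool_pos: [0.5811, 0.194, 0.0725]
eef_rot: [0.999, -0.049, 0.0, 0.0]
contact_force: [-0.1, -0.2, -2.4]
opening: 0.456
finger_force: 3.3
```

```bash
python3 - <<'E'
from tilt import *
tilt()
E
```

```text
t [0.5811 0.194  0.0725] open 0.45555449159992495 n 15134 15816 tilt about y deg -17.798687300697235 roll 0.020394658390558068 z0 plate top below TCP -0.010025306483720799
x ext [-0.0603  0.0325] y ext [-0.075   0.0738]
```

Emit:
send_rows:
  rows: "0 0 0 0;0 0 0 0;0 0 0 0"
  force: 3

```text
clock: 9.15
tool_pos: [0.5811, 0.194, 0.0725]
eef_rot: [0.999, -0.049, 0.0, 0.0]
contact_force: [-1.3, -0.5, -2.8]
opening: 0.455
finger_force: 3.0
```

Emit:
send_rows:
  rows: "0 0 0 0;0 0 0 0"
  force: 15

```text
clock: 9.32
tool_pos: [0.5811, 0.194, 0.0725]
eef_rot: [0.999, -0.049, 0.0, 0.0]
contact_force: [-0.2, -0.1, -3.2]
opening: 0.455
finger_force: 15.0
```

```bash
python3 - <<'E'
from tilt import *
tilt(); go([.581,.194,.20],-5.8); go([.581,.03,.20],-3.9)
E
```

```text
t [0.5811 0.194  0.0725] open 0.4550198251736663 n 15094 15751 tilt about y deg -17.797528425434514 roll 0.03293083638847366 z0 plate top below TCP -0.010039513851750262
x ext [-0.0603  0.0325] y ext [-0.075   0.0739]
shift [-1.000e-04  0.000e+00 -4.249e-01] turn 0.0005 yaw now -5.62 pos [0.5811 0.194  0.0725] tilt 0.0
shift [ 0.0534  0.5441 -0.4249] turn -0.0048 yaw now -5.62 pos [0.5811 0.194  0.0725] tilt 0.0
```

Emit:
send_rows:
  rows: "0 0 -0.06 0;0 0 -0.14 0;0 0.02 -0.22 0;0 0.06 -0.3 0;0.01 0.12 -0.37 -0.001;0.02 0.2 -0.39 -0.003;0.03 0.3 -0.39 -0.0048;0.04 0.4 -0.39 -0.0048;0.05 0.5 -0.39 -0.0048;0.06 0.6 -0.39 -0.0048"

```text
clock: 10.2
tool_pos: [0.581, 0.0117, 0.1897]
eef_rot: [0.999, -0.034, 0.0, 0.0]
contact_force: [-0.6, 0.6, -4.2]
opening: 0.454
finger_force: 15.0
```

```bash
python3 - <<'E'
from tilt import *
go([.600,-.217,.19],-3.9)
E
```

```text
shift [ 0.1147  0.7562 -0.0009] turn 0.0001 yaw now -3.88 pos [0.581  0.0117 0.1897] tilt 0.01
```

Emit:
send_rows:
  rows: "0.02 0.1 0 0;0.03 0.2 0 0;0.05 0.3 0 0;0.06 0.4 0 0;0.08 0.5 0 0;0.1 0.6 0 0;0.11 0.7 0 0;0.114 0.75 0 0;0.114 0.756 0 0;0.114 0.756 0 0"

```text
clock: 11.03
tool_pos: [0.5995, -0.2158, 0.1893]
eef_rot: [0.999, -0.035, -0.0, -0.0]
contact_force: [-0.2, 0.9, -2.5]
opening: 0.452
finger_force: 15.0
```

Emit:
send_rows:
  rows: "0 0 0 0;0 0 0 0;0 0 0 0"

```text
clock: 11.28
tool_pos: [0.6004, -0.213, 0.1896]
eef_rot: [0.999, -0.032, -0.0, -0.001]
contact_force: [-0.4, 0.4, -3.1]
opening: 0.452
finger_force: 15.0
```

```bash
python3 - <<'E'
from h import *
s=sensors.get_state(); t=s['tool_pos']; Rm=R.from_quat(s['eef_rot']).as_matrix()
c,p,d=snap('wrist'); W=cloud(c,d); np.savez('/tmp/w5',p=p,d=d,W=W,T=c['world_from_camera']); Q=(W-t)@Rm
m=(p.max(2)>60)&(abs(Q[...,0])<.09)&(abs(Q[...,1])<.085)&(Q[...,2]>-.06)&(Q[...,2]<.04)
X=Q[m]; ok=abs(X[:,2]-(-.010-.321*X[:,0]))<.004
for i in range(8):
    A=np.c_[X[:,:2],np.ones(len(X))]; k=np.linalg.lstsq(A[ok],X[ok,2],rcond=None)[0]; ok=abs(X[:,2]-A@k)<.002
P=X[ok]; print('tilt',np.degrees(np.arctan(k[:2])),'k',k)
print('x',np.percentile(P[:,0],[.2,99.8]).round(4),'y',np.percentile(P[:,1],[.2,99.8]).round(4))
# edge direction yaw of plate in tool frame: upper edge
r=cv2.minAreaRect((P[:,:2]*1000).astype(np.float32)); print(r)
go([.600,-.217,.19],-3.9); print(s['contact_force'])
cv2.imwrite('pics/w5.png',p[:,:,::-1])
E
```

```text
tilt [-17.80516959   0.03481232] k [-0.32116441  0.00060759 -0.01003493]
x [-0.0607  0.0447] y [-0.0755  0.074 ]
((-8.09341812133789, -0.7668380737304688), (151.1175994873047, 106.83628845214844), 89.98495483398438)
shift [-0.0006  0.0119 -0.0013] turn 0.0005 yaw now -3.74 pos [ 0.6004 -0.2135  0.1896] tilt 0.05
[-0.38883793  0.38190428 -3.14180973]
```

View pics/w5.png

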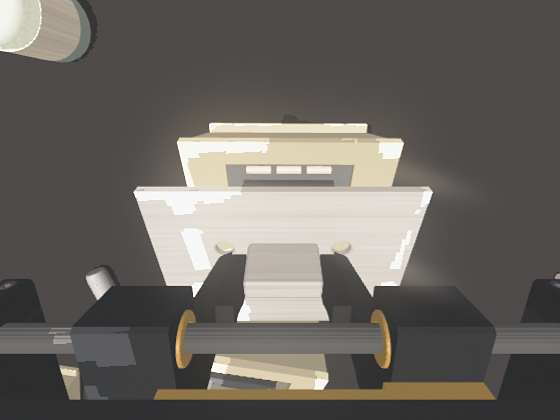

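The wrist view shows the cover over the box with its top edge along (137,188)–(430,188). The holes are at (225,247) and (341,247), and the tilt is 17.8°. Next I move to 8 mm above the pin tips.

```bash
python3 - <<'E'
from h import *
go([.5974,-.2179,.1132],-3.85)
E
```

```text
shift [-0.0091  0.0157  0.2547] turn 0.0003 yaw now -3.74 pos [ 0.6004 -0.2135  0.1896] tilt 0.05
```

Emit:
send_rows:
  rows: "-0.009 0.015 0.05 0;-0.009 0.015 0.1 0;-0.009 0.015 0.15 0;-0.009 0.015 0.19 0;-0.009 0.015 0.22 0;-0.009 0.015 0.24 0;-0.009 0.015 0.254 0;-0.009 0.015 0.254 0;-0.009 0.015 0.254 0;-0.009 0.015 0.254 0"

```text
clock: 12.17
tool_pos: [0.5977, -0.22, 0.114]
eef_rot: [0.999, -0.034, 0.001, 0.0]
contact_force: [0.4, 0.7, -2.9]
opening: 0.453
finger_force: 15.0
```

Emit:
send_rows:
  rows: "0 0 0 0;0 0 0 0;0 0 0 0;0 0 0 0"

```text
clock: 12.5
tool_pos: [0.5972, -0.2198, 0.1136]
eef_rot: [0.999, -0.034, 0.0, 0.0]
contact_force: [-0.2, -0.5, -1.7]
opening: 0.454
finger_force: 15.0
```

```bash
python3 - <<'E'
from h import *
go([.5974,-.2179,.1132],-3.85); s=sensors.get_state(); print(s['contact_force'],s['moment'])
E
```

```text
shift [ 0.0002 -0.0064  0.0012] turn -0.0001 yaw now -3.89 pos [ 0.5972 -0.2198  0.1136] tilt 0.02
[-0.17433668 -0.47645356 -1.68125417] [ 0.05022433  0.00992271 -0.00178681]
```

Emit:
send_rows:
  rows: "0 -0.006 0 0;0 -0.006 0 0;0.002 -0.006 0.006 0;0.005 -0.006 0.013 0;0.008 -0.006 0.021 0;0.01 -0.006 0.028 0;0.012 -0.006 0.034 0;0.012 -0.006 0.034 0;0.012 -0.006 0.034 0"

```text
clock: 13.25
tool_pos: [0.6007, -0.2182, 0.1029]
eef_rot: [0.999, -0.034, -0.0, -0.0]
contact_force: [-0.1, 0.4, -2.7]
opening: 0.453
finger_force: 15.0
```

```bash
python3 - <<'E'
from h import *
go([.6008,-.2180,.1038],-3.85); s=sensors.get_state(); print(s['contact_force'],s['moment'])
E
```

```text
shift [ 0.0003 -0.0008 -0.0029] turn -0.0001 yaw now -3.89 pos [ 0.6007 -0.2182  0.1029] tilt 0.02
[-0.07189578  0.39641361 -2.72702252] [ 0.03891141 -0.01253044 -0.05829889]
```

Emit:
send_rows:
  rows: "0.002 0 0.005 0;0.004 0 0.01 0;0.006 0 0.016 0;0.006 0 0.016 0;0.006 0 0.016 0"

```text
clock: 13.67
tool_pos: [0.6025, -0.2183, 0.0982]
eef_rot: [0.999, -0.034, -0.0, -0.0]
contact_force: [-0.1, 0.4, -3.5]
opening: 0.449
finger_force: 15.0
```

Emit:
send_rows:
  rows: "0.001 0 0.003 0;0.002 0 0.006 0;0.003 0 0.009 0;0.003 0 0.009 0;0.003 0 0.009 0"

```text
clock: 14.08
tool_pos: [0.6035, -0.2184, 0.0955]
eef_rot: [0.999, -0.034, -0.0, -0.0]
contact_force: [-0.4, 0.1, -2.1]
opening: 0.446
finger_force: 15.0
```

```bash
cat > at.py <<'E'
from h import *
s=sensors.get_state(); t=s['tool_pos']; S=np.array([.5981,-.2171,.0945]); ps=np.radians(-3.85); a=np.radians(20)
f=np.array([np.cos(ps),np.sin(ps),0]); y=np.array([-np.sin(ps),np.cos(ps),0]); z=np.array([0,0,1])
x=np.cos(a)*f+np.sin(a)*z; n=-np.sin(a)*f+np.cos(a)*z
H=t+.0078*f+.00075*y+.0073*z
print('hole mid in seat mm',(1000*(H-S)@np.c_[x,y,n]).round(1),'F',s['contact_force'].round(1),'M',s['moment'].round(2),s['opening'])
E
python3 at.py
```

```text
hole mid in seat mm [15.3 -0.2  3.3] F [-0.4  0.1 -2.1] M [ 0.04 -0.04 -0.02] 0.4457316570226992
```

Emit:
send_rows:
  rows: "0.001 0 0.003 0;0.002 0 0.006 0;0.002 0 0.006 0;0.002 0 0.006 0"
  force: 4

```text
clock: 14.42
tool_pos: [0.6041, -0.2185, 0.0938]
eef_rot: [0.999, -0.034, -0.0, 0.0]
contact_force: [0.8, -0.7, -3.2]
opening: 0.451
finger_force: 4.0
```

```bash
python3 at.py; python3 - <<'E'
from tilt import *
c,p,d=snap('side'); W=cloud(c,d); cv2.imwrite('pics/s6.png',cv2.resize(p[90:230,230:430],(800,560),interpolation=cv2.INTER_CUBIC)[:,:,::-1])
E
```

```text
hole mid in seat mm [15.3 -0.2  1.4] F [ 0.8 -0.7 -3.2] M [ 0.06  0.06 -0.01] 0.4509790452979234
```

View pics/s6.png

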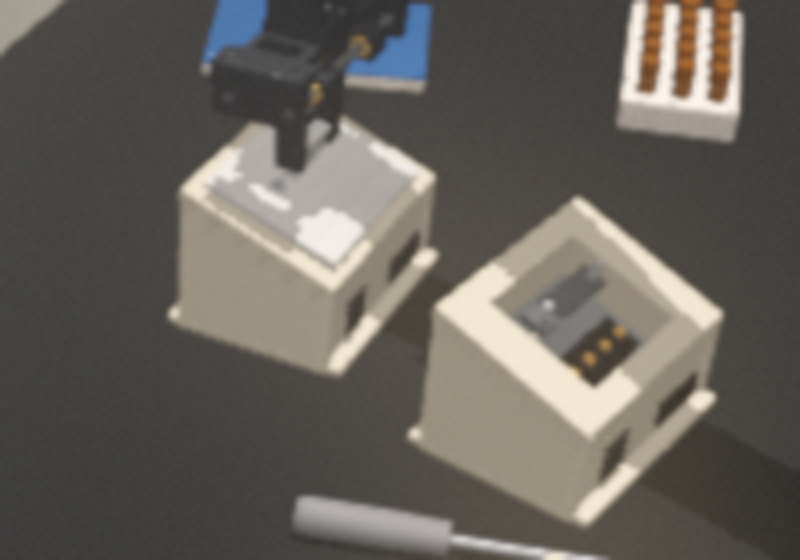

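The cover sits on the box, with the pins about 12 mm into the holes. I'll release it gently and lift away.

Emit:
send_rows:
  rows: "0 0 0 0;0 0 0 0;0 0 0 0;0 0 0 0;0 0 0 0;0 0 0 0"
  jaw: -0.3

```text
clock: 14.97
tool_pos: [0.6042, -0.2185, 0.094]
eef_rot: [0.999, -0.034, 0.0, 0.0]
contact_force: [-0.8, -0.6, 0.2]
opening: 0.654
finger_force: 0.0
```

Emit:
send_rows:
  rows: "0 0 -0.02 0;0 0 -0.05 0;0 0 -0.1 0;0 0 -0.16 0;0 0 -0.22 0;-0.05 0 -0.28 0;-0.1 0 -0.3 0;-0.15 0 -0.3 0;-0.15 0 -0.3 0;-0.15 0 -0.3 0"

```text
clock: 15.8
tool_pos: [0.5594, -0.2157, 0.1848]
eef_rot: [0.999, -0.034, 0.001, 0.0]
contact_force: [-0.5, -0.2, -0.3]
opening: 0.651
finger_force: 0.0
```

```bash
cat > chk.py <<'E'
from h import *
S=np.array([.5981,-.2171,.0945]); ps=np.radians(-3.85); a=np.radians(20)
f=np.array([np.cos(ps),np.sin(ps),0]); y=np.array([-np.sin(ps),np.cos(ps),0]); z=np.array([0,0,1])
x=np.cos(a)*f+np.sin(a)*z; n=-np.sin(a)*f+np.cos(a)*z
for cam in ('wrist','top'):
    c,p,d=snap(cam); Q=(cloud(c,d)-S)@np.c_[x,y,n]
    hsv=cv2.cvtColor(p,cv2.COLOR_RGB2HSV)
    m=(abs(Q[...,0])<.063)&(abs(Q[...,1])<.088)&(Q[...,2]>-.004)&(Q[...,2]<.012)
    P=Q[m&(hsv[...,1]<35)]; B=Q[m&(abs(Q[...,1])>.0805)]
    A=np.c_[P[:,:2],np.ones(len(P))]; k=np.linalg.lstsq(A,P[:,2],rcond=None)[0]
    print(cam,len(P),'plate ext x',(1000*np.percentile(P[:,0],[1,99])).round(1),'y',(1000*np.percentile(P[:,1],[1,99])).round(1),'fit deg',np.degrees(k[:2]).round(2),'z mm',(1000*k[2]).round(2),'rim z',(1000*np.median(B[:,2])).round(2))
s=sensors.get_state(); print(s['contact_force'],s['tool_pos'])
E
python3 chk.py
```

```text
wrist 19459 plate ext x [-53.5  57.2] y [-74.2  73.4] fit deg [-0.28  0.04] z mm 4.94 rim z 0.09
top 1483 plate ext x [-54.3  55.3] y [-69.9  72.9] fit deg [-0.44  0.02] z mm 5.72 rim z 0.76
[0.31405978 0.81004529 0.43239805] [ 0.5603693  -0.21532478  0.18412256]
```

The cover's top face is 4.9 mm above the rim, which matches its 5 mm thickness, and its fitted tilt is within 0.3° of the seat. It is home and clear of the gripper, so I'm handing it in.

```bash
python3 -c "
from plant import finish_job
print(finish_job())"
```

```text
the job is handed in; nothing more can be done
None
```

The cover is on the right-most box's two pins, flush on the sloping face by the depth cameras, with the grip outwards and the hole edge uppermost; I let go of it, never touched the bottle, jar or screwdriver, and handed the job in at about 16 s.

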